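# Load two drying bats into the slotted rack

## Robot

A 7-joint arm with a two-finger parallel gripper is mounted at the origin on the work surface. World frame = base frame: x ahead of the robot, y to its left, z up, the work surface at z = 0. Lengths are in m, angles in rad, forces in N, time in s.
With the tool pointing down it reaches from about 0.425 to 0.95 m from the base axis. Payload 4.7 kg.
Tool frame: the origin (TCP) lies on the centre line of the jaws, within the pads' length; the fingertips stand robot.nose_length ahead of it and the grasp point (between the pads) lies 8 mm behind it (robot.nose_length is the distance from the TCP to the fingertips, in m); z points along the fingers, y is the line along which they close (so a half turn about z gives the same grasp; the last joint's range is limited). The gripper opens to 85 mm and grips with 20 to 120 N. Pads are 22 mm wide; open, the fingers measure 114 mm over their backs; the gripper's body (76 mm by 85 mm) begins 54 mm behind the grasp point. The pads swing forward as they close: fully open they stand 13 mm farther back than shut.
Start: joints at [-1.141, 0.469, -0.049, 1.532, 0.024, 1.141, -0.082], TCP at [0.299, 0.605, 0.242] pointing down, gripper open.
Joint ranges: [-2.59, 2.59], [-0.33, 1.99], [-1.39, 1.29], [0.1, 2.45], [-1.04, 4.18], [0.21, 1.99], [-2.66, 2.66]. Speed limits (rad/s): [2.57, 2.57, 3.14, 3.14, 3.14, 3.14, 3.14].

## Interface

Orientations are given as [roll, pitch, yaw] about the fixed x, y, z axes, in that order (R = Rz(yaw) Ry(pitch) Rx(roll)).
In Python, from plant import robot gives the robot as it stands. Calls block until the motion is done:
- robot.goto(position, orientation): joint-space move of the TCP to a pose.
- robot.move_straight(position, vel=0.15, attitude=None, contact_N=None): straight line of the TCP; attitude=None keeps the orientation; vel is the mean speed in m/s. With contact_N (N) it stops when the force on the tool has changed by that much, and returns True; else False.
- robot.move_joints(angles): joint-space move.
- robot.grip(opening, strength=None): opening from 0.0 (shut) to 1.0 (fully open); strength is the grip in N (None keeps the last); returns when the fingers have stopped.
- robot.sleep(seconds).
- robot.inverse_kinematics(position, orientation): joint angles nearest the present ones, or None.
- robot.sense(): the state.
- robot.grab_frame(name): name is "side" or "top"; returns a dict with "image" (400x640x3 uint8, red, green, blue), "range_z" (400x640 float32, m along the optical axis (not along the pixel's ray), 0 where there is no reading), "fx", "fy", "cx", "cy" (pixels), "dist_coeffs" ([k1, k2, p1, p2, k3] as OpenCV has them; the pictures are not rectified), "R" (3x3) and "t" (3): a world point X has camera coordinates R X + t. Camera axes: x right, y down, z forward; pixel columns grow to the right and rows downward; lengths in m; the calibration is good to about 2 mm. A picture is of the moment at which its call begins.
A pose or a line that the arm cannot do raises robot.IKError and nothing moves.
- robot.close_job(): hands the job in; it is judged then, once.
The state is a dict: "t": time; "joint_pos": joint angles; "joint_velocities": joint speeds; "effort": joint torques, N m; "tcp_pos": TCP position; "tcp_rot": TCP orientation; "wrist_force": force on the tool from outside, world axes, zero at the start; "torque": the same for the moment, N m; "opening": opening from 0.0 (shut) to 1.0 (fully open); "gripper_force": force on a finger pad.
Only numpy, scipy, OpenCV 4.12 (cv2) and the standard library are available. Lean on these libraries where they do the work, as an engineer would, in place of code of your own. Each camera call takes 0.05 s, during which the arm holds its last target. There are 200 camera calls.

## Task

Load the two round bats into the wooden drying rack, pulls facing out: first slide the blue bat into the bottom slot, then the white bat into the top slot, leaving the middle slot empty. Each must lie level in its slot, pushed fully home against the back stop, and be let go. Leave the jar, the bowl and the scraper where they stand.

Things in the scene. Friction and masses are not known exactly. Their poses are not given: they have to be found in the camera images.
- rack: fixed rack on a 180 x 200 x 12 mm base; origin: underside of its centre, z up; slots open to -x, bats slide in along +x, pull last. Two steel pillars (x 30, y +-86, tops z 200 mm) carry a rigid wooden carriage: two cheeks, x -45 to 70, |y| 34 to 74 mm, open above between them, and a 40 mm wide back stop, face x 60. Home: bat origin at rack x 0, y 0, pull along -x.
- slot_bottom (a point): home point at NOMINAL floor height of the bottom slot (rack x 0, y 0, z 45 mm). The carriage, and all three slots with it, truly sits higher or lower than nominal by one unmeasured offset of up to 12 mm either way, new each time, locked: find it by touch or sight. A slot is a pair of grooves in the cheeks, 13 mm high, 128 mm across (|y| 34 to 64 mm have a floor).
- slot_top (a point): the same for the top slot, nominal floor z 145 mm. The middle slot's is 95 mm. The true floor of each is nominal plus the same unmeasured offset
- cheek_top (a point): nominal point on the flat top of the cheek on the rack's -y side (rack x 0, y -50, z 180 mm); the true surface is at this height plus the same unmeasured offset, so a light touch down on it gives the offset. It is 40 mm wide in y and 115 mm long in x, rigid
- blue_bat: Blue plastic disc, 120 mm across, 6 mm thick, with a wooden pull on its rim along -x: a 12 mm wide bar out to 135 mm from the disc centre, its outer 45 mm an upright fin 12 mm thick (across y), 45 mm tall from the underside. About 140 g, balance point 10 to 20 mm from the disc centre towards the pull; droops if pinched weakly. Origin: centre of the disc's underside; z up. Starts flat on the table.
- white_bat: White plastic disc, 120 mm across, 6 mm thick, with a wooden pull on its rim along -x: a 12 mm wide bar out to 135 mm from the disc centre, its outer 45 mm an upright fin 12 mm thick (across y), 45 mm tall from the underside. About 140 g, balance point 10 to 20 mm from the disc centre towards the pull; droops if pinched weakly. Origin: centre of the disc's underside; z up. Starts flat on the table.
- blue_bat_pull (a point): middle of the blue bat's fin, 112.5 mm from the disc centre, 30 mm above the underside
- white_bat_pull (a point): middle of the white bat's fin, likewise
- scraper: bystander: black scraper lying flat, about 125 mm long, origin under its middle
- glaze_jar: bystander: white jar, 76 mm wide, 100 mm tall, origin under its centre
- bowl: bystander: terracotta bowl, 110 mm wide, 55 mm tall, origin under its centre
There are look-alikes about, which are no part of the job. What is meant by the white_bat is not pink, and is the smaller of those in its own colour.

How it is judged:
By the outcome, as a careful person would: the job done as asked, in the order asked, and still so for the second after the job is handed in, with the robot touching nothing.
It also fails if it takes over 72 s, if anything falls off the work surface, if the arm or the gripper's body presses on something with over 40 N, if the wrist force passes 120 N, or if a joint passes its speed limit or range.

## Working session

There is one attempt and no reset: what is moved stays moved. The work goes in short steps, each a Python script; the robot and the scene stay as the last script left them, time stands still between calls to the robot, and variables do not carry over. Pictures are saved under pics/ and viewed, at most 10 in all, crops included, and the job is handed in when it is done.

```bash
mkdir -p pics; ls; python3 - <<'E'
from plant import robot
import cv2,pickle
for n in("side","top"):
    f=robot.grab_frame(n); pickle.dump(f,open(n+".pkl","wb")); cv2.imwrite(f"pics/{n}0.png",f["image"][:,:,::-1])
    print(n,f["fx"],f["cx"],f["cy"],f["R"].round(3).tolist(),f["t"],f["dist_coeffs"])
print(robot.nose_length,robot.sense())
E
```

```text
pics
side 466.64671222424624 317.7923951431421 202.99297034308617 [[0.705, -0.709, 0.018], [-0.502, -0.517, -0.694], [0.501, 0.48, -0.72]] [-0.42997275  0.34242299  1.42123683] [-0.13916641  0.          0.          0.          0.        ]
top 364.97165660636426 316.0845890541973 202.39787142493398 [[-0.029, -0.999, -0.028], [-0.995, 0.032, -0.096], [0.097, 0.025, -0.995]] [-0.03144606  0.55313131  1.21530576] [-0.06928678  0.          0.          0.          0.        ]
0.011 {'t': 0.1, 'joint_pos': array([-1.14088895,  0.46938621, -0.04862477,  1.53356951,  0.02408325,
        1.14104881, -0.08232592]), 'joint_velocities': array([-4.16661551e-05, -2.35982637e-04,  9.51601855e-04, -2.78813596e-03,
       -9.67499831e-04,  1.36127158e-03, -2.21673387e-03]), 'effort': array([ 6.56470329e-04, -5.11516285e+01, -4.68219782e-02, -2.38388622e+01,
        1.08146275e-02,  4.44024161e-03,  2.05191060e-05]), 'tcp_pos': array([0.2986816 , 0.6047431 , 0.24135142]), 'tcp_rot': array([-3.13976592e+00,  3.70379184e-05,  2.68280791e+00]), 'wrist_force': array([-0.03564588,  0.93726857,  0.18066994]), 'torque': array([-0.01972575,  0.00158466, -0.05604304]), 'gripper_force': 0.0, 'opening': 1.003109467247963}
```

View pics/side0.png

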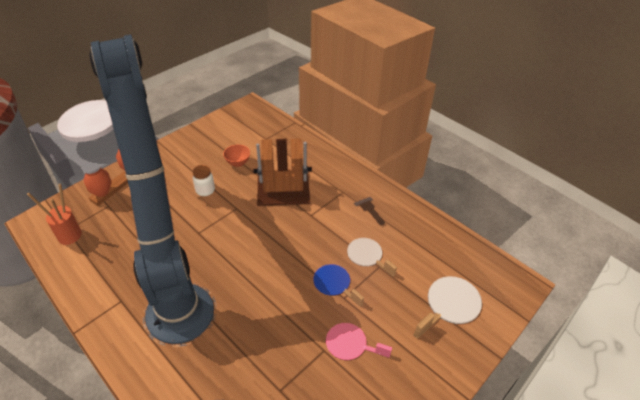

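View pics/top0.png

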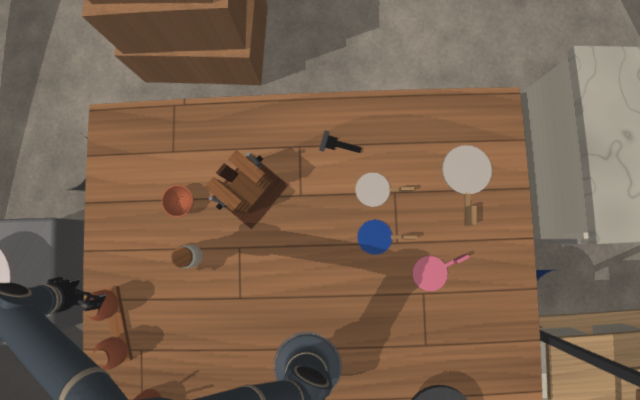

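Candidates for the white bat (side view): small white at (365,251), large white at (455,299) and pink at (347,341). The small white one fits the description. The blue bat is at (332,280). The rack is at (284,170), opening towards the lower right in the top view.

```bash
cat > h.py <<'E'
import numpy as np,cv2,pickle
def rays(f,uv):
    K=np.array([[f["fx"],0,f["cx"]],[0,f["fy"],f["cy"]],[0,0,1]])
    return cv2.undistortPoints(np.array(uv,float).reshape(-1,1,2),K,np.array(f["dist_coeffs"])).reshape(-1,2)
def plane(f,uv,z):
    n=rays(f,uv); d=np.c_[n,np.ones(len(n))]@f["R"]; c=-f["R"].T@f["t"]
    return c+d*((z-c[2])/d[:,2])[:,None]
def cloud(f):
    h,w=f["range_z"].shape; v,u=np.mgrid[:h,:w]
    n=rays(f,np.c_[u.ravel(),v.ravel()]); z=f["range_z"].ravel()
    P=(np.c_[n,np.ones(len(n))]*z[:,None]-f["t"])@f["R"]
    P[z==0]=np.nan
    return P.reshape(h,w,3)
def disc(f,kind,seed,z=.006):
    hsv=cv2.cvtColor(f["image"],cv2.COLOR_RGB2HSV)
    m=cv2.inRange(hsv,(105,120,60),(130,255,255)) if kind=="blue" else cv2.inRange(hsv,(0,0,110),(180,50,255))
    n,l,s,c=cv2.connectedComponentsWithStats(m)
    i=1+np.argmin(np.hypot(*(c[1:]-seed).T)+1e3*(s[1:,4]<200))
    cs=max(cv2.findContours((l==i).astype(np.uint8),0,1)[0],key=cv2.contourArea)
    P=plane(f,cs.reshape(-1,2),z)
    (x,y),r=cv2.minEnclosingCircle(P[:,:2].astype(np.float32)*1000)
    A=np.c_[2*P[:,:2],np.ones(len(P))]; q=np.linalg.lstsq(A,(P[:,:2]**2).sum(1),rcond=None)[0]
    return q[:2],np.sqrt(q[2]+q[:2]@q[:2]),r/1000
E
python3 - <<'E'
from h import *
F={n:pickle.load(open(n+".pkl","rb")) for n in("side","top")}
seeds={"side":{"blue":(332,280),"white":(365,251)},"top":{"blue":(375,237),"white":(373,190)}}
for n,f in F.items():
    C=cloud(f)
    for k in("blue","white"):
        c,r,R=disc(f,k,seeds[n][k]); d=np.hypot(C[...,0]-c[0],C[...,1]-c[1])
        m=(d>.075)&(d<.15)&(C[...,2]>.03)&(C[...,2]<.06)
        p=C[m]; q=p.mean(0)-[*c,0]
        print(n,k,c.round(4),r.round(4),round(R,4),m.sum(),"fin",p.mean(0).round(4),"yaw",np.degrees(np.arctan2(-q[1],-q[0])).round(1),np.hypot(*q[:2]).round(3))
    tz=C[(C[...,0]>.3)&(C[...,0]<.6)&(abs(C[...,1]+.1)<.3)&(C[...,2]<.03)]; print("table z",np.nanmedian(tz[:,2]))
    c0=plane(f,[(245,182)] if n=="top" else [(284,165)],.18)[0]; print("rack approx",c0.round(3))
    d=np.hypot(C[...,0]-c0[0],C[...,1]-c0[1])
    m=(d<.13)&(C[...,2]>.15)&(C[...,2]<.197); p=C[m]
    print(m.sum(),np.histogram(p[:,2],bins=np.arange(.15,.2,.004)))
    r=cv2.minAreaRect((p[:,:2]*1000).astype(np.float32)); print("cheeks rect",r)
    mb=(d<.2)&(C[...,2]>.006)&(C[...,2]<.02); pb=C[mb]; print("base",mb.sum(),cv2.minAreaRect((pb[:,:2]*1000).astype(np.float32)))
a=F["top"]["image"][130:240,180:310];b=F["side"]["image"][120:310,225:415]
cv2.imwrite("pics/crop1.png",np.hstack([cv2.resize(a,(450,380),interpolation=2),cv2.resize(b,(350,380),interpolation=2)])[:,:,::-1])
E
```

```text
side blue [ 0.4281 -0.2415] 0.0558 0.058 82 fin [ 0.4237 -0.3554  0.0417] yaw 87.8 0.114
side white [ 0.5924 -0.242 ] 0.0536 0.0562 80 fin [ 0.587  -0.3557  0.0418] yaw 87.3 0.114
table z 0.0024084525665184963
rack approx [0.567 0.129 0.18 ]
698 (array([ 43,  43,  28,  18,  24,  29,  33,  35,  48, 197, 176,  24]), array([0.15 , 0.154, 0.158, 0.162, 0.166, 0.17 , 0.174, 0.178, 0.182,
       0.186, 0.19 , 0.194, 0.198]))
cheeks rect ((606.6367797851562, 189.46876525878906), (117.33794403076172, 173.8746795654297), 45.96477127075195)
base 1246 ((565.0572509765625, 124.22293853759766), (376.97540283203125, 384.0759582519531), 7.005355358123779)
top blue [ 0.4302 -0.2434] 0.0561 0.0581 56 fin [ 0.4267 -0.3546  0.0431] yaw 88.2 0.111
top white [ 0.5938 -0.2436] 0.0573 0.0594 54 fin [ 0.5878 -0.3538  0.0418] yaw 86.9 0.11
table z 0.00041008648232599765
rack approx [0.606 0.161 0.18 ]
1269 (array([ 31,  30,  13,   8,  20,  18,  26,  21,  70, 634, 386,  12]), array([0.15 , 0.154, 0.158, 0.162, 0.166, 0.17 , 0.174, 0.178, 0.182,
       0.186, 0.19 , 0.194, 0.198]))
cheeks rect ((612.3850708007812, 192.41915893554688), (119.46871185302734, 181.1130828857422), 48.5120849609375)
base 1098 ((622.5849609375, 155.03627014160156), (386.3832702636719, 340.1775207519531), 69.1346664428711)
```

View pics/crop1.png

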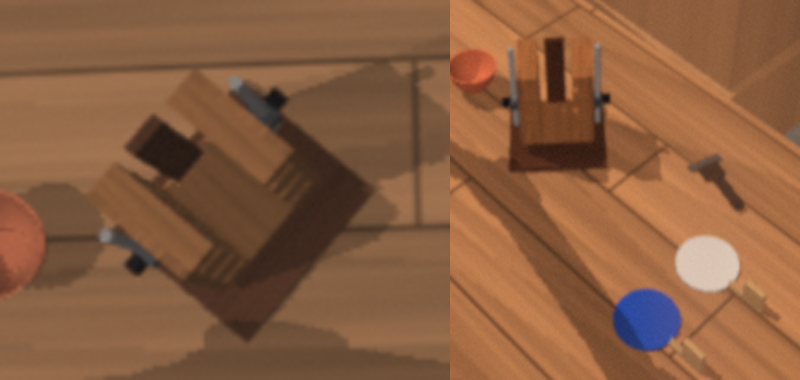

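```bash
python3 - <<'E'
from h import *
from plant import robot
from scipy.ndimage import label
for n in("top","side"):
    f=pickle.load(open(n+".pkl","rb")); C=cloud(f)
    d=np.hypot(C[...,0]-.61,C[...,1]-.19)
    m=(d<.12)&(C[...,2]>.184)&(C[...,2]<.197)
    l,k=label(m); cs=[]
    for i in range(1,k+1):
        p=C[l==i]
        if len(p)<60: continue
        r=cv2.minAreaRect((p[:,:2]*1000).astype(np.float32)); cs.append(p.mean(0)); print(n,len(p),np.round(r[0]),np.round(r[1]),round(r[2],1),"mean",p.mean(0).round(4),"medz",np.median(p[:,2]).round(4), "pca",np.degrees(np.arctan2(*np.linalg.svd(p[:,:2]-p[:,:2].mean(0))[2][0][::-1])).round(1)) if len(p)<5000 else 0
    # base corner edges: dark base in colour
for yaw in(46,):
  a=np.radians(yaw)
  for z in (.10,.2,.28):
    c=np.array([.604,.184])-.1125*np.array([np.cos(a),np.sin(a)])
    for t in(a,a+np.pi):
        for off in (0,.16):
            q=c-off*np.array([np.cos(a),np.sin(a)]); s=robot.inverse_kinematics([*q,z],[np.pi,0,t]); print(z,off,t,None if s is None else s.round(2))
for c in([.4265,-.355],[.588,-.3555]):
    for t in(1.53,1.53+np.pi,1.53-np.pi):
        s=robot.inverse_kinematics([*c,.038],[np.pi,0,t]); print(c,t,None if s is None else s.round(2))
E
```

```text
top 506 [653. 155.] [118.  40.] 48.8 mean [0.6523 0.1548 0.1893] medz 0.1894 pca -131.1
top 60 [648. 232.] [13. 40.] 47.2 mean [0.6471 0.2318 0.1888] medz 0.1887 pca 138.5
top 520 [572. 227.] [117.  41.] 49.0 mean [0.5711 0.2265 0.1892] medz 0.1893 pca -131.1
side 234 [650. 157.] [121.  40.] 49.6 mean [0.6481 0.1553 0.1898] medz 0.1898 pca -130.5
side 219 [568. 229.] [120.  39.] 48.8 mean [0.5668 0.2247 0.1899] medz 0.1898 pca -133.2
0.1 0 0.8028514559173916 [-0.65  0.45  0.49  2.02 -0.31  0.74 -0.74]
0.1 0.16 0.8028514559173916 [-0.58  0.29  0.59  2.29 -0.27  0.63 -0.55]
0.1 0 3.9444441095071845 [-0.19  0.42 -0.1   1.99  0.06  0.73  2.04]
0.1 0.16 3.9444441095071845 [-0.18  0.25  0.12  2.27 -0.05  0.62  2.36]
0.2 0 0.8028514559173916 [-0.68  0.31  0.51  1.94 -0.18  0.94 -0.86]
0.2 0.16 0.8028514559173916 [-0.65  0.08  0.62  2.19 -0.06  0.88 -0.76]
0.2 0 3.9444441095071845 [-0.25  0.29 -0.03  1.91  0.01  0.94  2.09]
0.2 0.16 3.9444441095071845 [-0.31  0.08  0.26  2.17 -0.03  0.89  2.33]
0.28 0 0.8028514559173916 [-0.7   0.22  0.51  1.84 -0.12  1.11 -0.92]
0.28 0.16 0.8028514559173916 [-0.69 -0.04  0.61  2.08  0.02  1.09 -0.86]
0.28 0 3.9444441095071845 [-0.29  0.21  0.03  1.82 -0.01  1.12  2.11]
0.28 0.16 3.9444441095071845 [-0.39 -0.02  0.31  2.07  0.01  1.09  2.3 ]
[0.4265, -0.355] 1.53 [ 0.06  0.67  0.77  2.02 -0.7   0.74  1.22]
[0.4265, -0.355] 4.671592653589793 [-0.13  0.86  1.1   2.03 -1.    0.93 -1.65]
[0.4265, -0.355] -1.611592653589793 [-0.13  0.86  1.1   2.03 -1.    0.93 -1.65]
[0.588, -0.3555] 1.53 [-0.05  0.87  0.85  1.69 -0.78  0.95  1.07]
[0.588, -0.3555] 4.671592653589793 [-0.16  1.01  1.1   1.7  -1.01  1.11 -1.92]
[0.588, -0.3555] -1.611592653589793 [-0.16  1.01  1.1   1.7  -1.01  1.11 -1.92]
```

```bash
cat >> h.py <<'E'
YAW=np.radians(48.8); O=np.array([.6038,.1821])
def rk(x,y,z): # rack frame -> world
    c,s=np.cos(YAW),np.sin(YAW); return np.array([O[0]+c*x-s*y,O[1]+s*x+c*y,z])
E
python3 - <<'E'
from h import *
from plant import robot
robot.grip(0.0,60)
p=rk(0,-.05,.235)
robot.goto(p,[np.pi,0,YAW]); print(robot.sense()["t"],robot.sense()["tcp_pos"])
p[2]=.18
hit=robot.move_straight(p,vel=.03,contact_N=3)
s=robot.sense(); print(hit,s["t"],s["tcp_pos"],s["wrist_force"],s["opening"]); print("tip",s["tcp_pos"][2]-robot.nose_length)
p[2]=.25; robot.move_straight(p,vel=.2)
robot.grip(.7,100)
b=np.array([.429,-.2425]); fin=np.array([.4255,-.355])
robot.goto([*fin,.16],[np.pi,0,np.radians(88)]); s=robot.sense(); print(s["t"],s["joint_pos"].round(2),s["tcp_pos"])
f=robot.grab_frame("side"); cv2.imwrite("pics/s2.png",cv2.resize(f["image"][150:350,250:470],(660,600))[:,:,::-1])
E
```

```text
2.9167 [0.64101793 0.15127608 0.23477748]
True 4.05 [0.64135596 0.1491281  0.20061759] [-0.28124924 -0.63090688  3.89869811] -0.0002938890635978638
tip 0.18961759460803834
7.05 [ 0.15  0.41  0.61  1.94 -0.3   0.89  0.87] [ 0.42649328 -0.35432853  0.16007307]
```

View pics/s2.png

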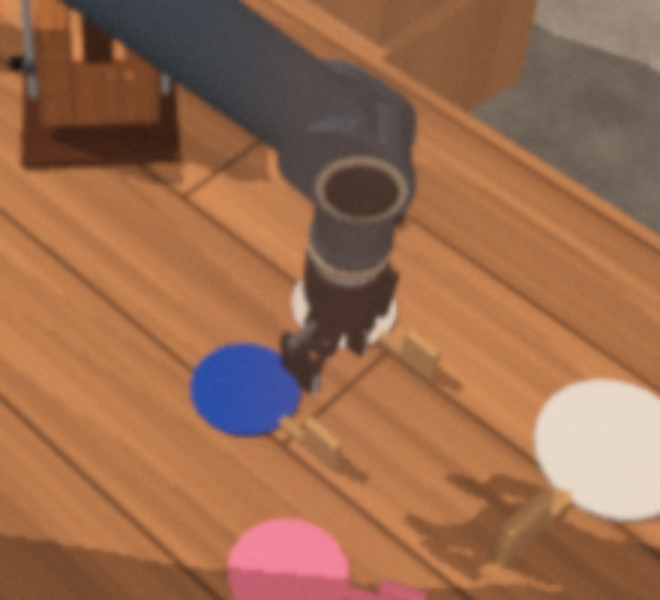

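```bash
cat >> h.py <<'E'
def held(robot,kind,seedxy,tag=None):
    """disc centre, tilt of the held bat, from both cameras' depth"""
    out=[]
    for n in("top","side"):
        f=robot.grab_frame(n); C=cloud(f); hsv=cv2.cvtColor(f["image"],cv2.COLOR_RGB2HSV)
        m=cv2.inRange(hsv,(105,120,40),(130,255,255)) if kind=="blue" else cv2.inRange(hsv,(0,0,90),(180,60,255))
        m=(m>0)&(np.hypot(C[...,0]-seedxy[0],C[...,1]-seedxy[1])<.08)&(C[...,2]>.03)
        m=cv2.erode(m.astype(np.uint8),np.ones((3,3)))>0
        if tag: cv2.imwrite(f"pics/{tag}_{n}.png",f["image"][:,:,::-1])
        p=C[m]
        if len(p)<80: print(n,"few",len(p)); continue
        q=p-[*O,0]; c,s=np.cos(YAW),np.sin(YAW); X=c*q[:,0]+s*q[:,1]; Y=-s*q[:,0]+c*q[:,1]
        k=np.linalg.lstsq(np.c_[X,Y,np.ones(len(X))],q[:,2],rcond=None)[0]
        (x,y),r=cv2.minEnclosingCircle((np.c_[X,Y]*1000).astype(np.float32))
        print(n,len(p),"rack-frame centre mm",round(x,1),round(y,1),"r",round(r,1),"z at centre",round((k@[x/1e3,y/1e3,1])*1e3,1),"slope deg x,y",np.degrees(k[:2]).round(2))
def st(robot,l=""):
    s=robot.sense(); print(l,round(s["t"],2),s["tcp_pos"].round(4),s["tcp_rot"].round(3),s["wrist_force"].round(1),"op",round(s["opening"],3),"gf",round(s["gripper_force"],1))
E
python3 - <<'E'
from h import *
from plant import robot
fin=np.array([.4252,-.355])
robot.move_straight([*fin,.023],vel=.1); st(robot,"down")
robot.grip(0,110); st(robot,"grip")
robot.move_straight([*fin,.13],vel=.12); st(robot,"lift")
robot.goto(rk(-.14-.1125,0,.13),[np.pi,0,YAW+np.radians(0.2)]); robot.sleep(.2); st(robot,"pre")
held(robot,"blue",rk(-.14,0,0)[:2],"pre1")
E
```

```text
down 8.62 [ 0.4255 -0.3553  0.0236] [3.141e+00 1.000e-03 1.536e+00] [ 0.4 -0.   0.2] op 0.697 gf 0.0
grip 9.12 [ 0.4255 -0.3551  0.0234] [3.141 0.    1.536] [-0.1 -0.   4.3] op 0.126 gf 107.3
lift 10.16 [ 0.4248 -0.3545  0.1292] [-3.140e+00 -1.000e-03  1.536e+00] [ 0.5 -0.3 -1.3] op 0.123 gf 107.1
pre 11.67 [ 0.4377 -0.0089  0.13  ] [3.141 0.    0.853] [ 0.8 -0.1 -0.8] op 0.122 gf 107.1
top 669 rack-frame centre mm -141.8 -1.5 r 54.7 z at centre 112.1 slope deg x,y [-0.01 -0.07]
side few 1
```

```bash
python3 -c "
import cv2,numpy as np
a=cv2.imread('pics/pre1_top.png')[110:280,170:370];b=cv2.imread('pics/pre1_side.png')[110:280,180:380]
cv2.imwrite('pics/c3.png',np.hstack([cv2.resize(x,(400,340),interpolation=2) for x in(a,b)]))"
```

```text
(no output)
```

View pics/c3.png

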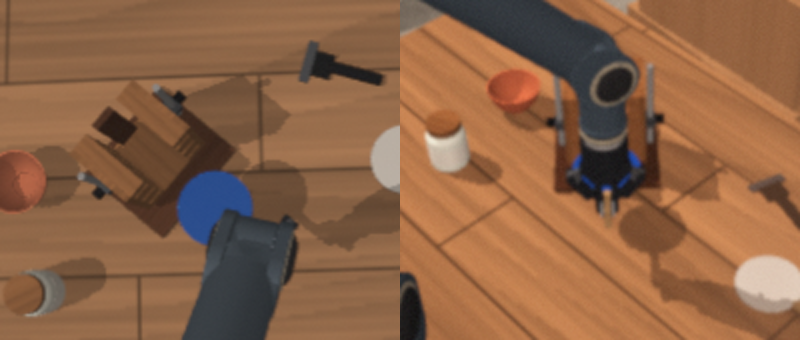

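```bash
cat >> h.py <<'E'
def insert(robot,floor,zg,dx,dy):
    """bat origin is at TCP rack-x + dx, TCP rack-y + dy; zg = TCP height above underside"""
    A=[np.pi,0,YAW]; z=floor+.0033+zg
    P=lambda x,z:rk(x-dx,-dy,z)
    robot.move_straight(P(-.14,z),vel=.12,attitude=A); st(robot,"level")
    hit=robot.move_straight(P(-.02,z),vel=.06,contact_N=8); st(robot,f"in {hit}")
    if hit: return False
    hit=robot.move_straight(P(.012,z),vel=.025,contact_N=7); st(robot,f"stop {hit}")
    tcp=robot.sense()["tcp_pos"]; c,s=np.cos(YAW),np.sin(YAW); q=tcp[:2]-O
    x,y=c*q[0]+s*q[1],-s*q[0]+c*q[1]; print("TCP rack x,y",round(x,4),round(y,4))
    hit=robot.move_straight(rk(x,y,z-.008),vel=.015,contact_N=4); st(robot,f"floor {hit}")
    return x,y
E
python3 - <<'E'
from h import *
from plant import robot
print(insert(robot,.0545,.0234,.1125,-.001))
held(robot,"blue",rk(0,0,0)[:2],"in1")
E
python3 -c "
import cv2,numpy as np
a=cv2.imread('pics/in1_top.png')[110:280,170:370];b=cv2.imread('pics/in1_side.png')[110:280,180:380]
cv2.imwrite('pics/c4.png',np.hstack([cv2.resize(x,(400,340),interpolation=2) for x in(a,b)]))"
```

```text
level 12.32 [ 0.437  -0.0076  0.0814] [3.141 0.    0.851] [ 0.2 -0.1 -1.8] op 0.125 gf 107.1
in False 14.47 [0.5156 0.0828 0.0812] [-3.141  0.     0.851] [ 0.2  1.1 -1.1] op 0.119 gf 107.1
stop True 15.36 [0.5291 0.0993 0.0803] [-3.14   0.004  0.852] [ 0.6 -0.5 -1.7] op 0.126 gf 107.1
TCP rack x,y -0.1115 0.0016
floor True 15.65 [0.5288 0.0992 0.0779] [-3.139  0.005  0.852] [-0.8  0.5  3.9] op 0.12 gf 108.2
(np.float64(-0.1114989479836412), np.float64(0.0016223597155065536))
top few 66
side few 0
```

View pics/c4.png

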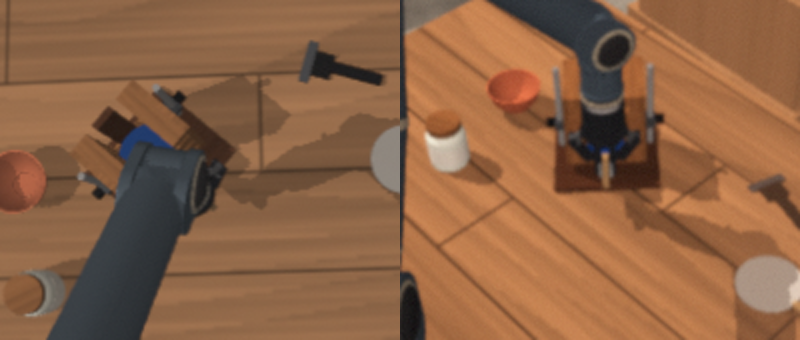

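```bash
cat >> h.py <<'E'
def release(robot,x,y,up):
    z=robot.sense()["tcp_pos"][2]
    print(robot.move_straight(rk(x+.008,y,z),vel=.02,contact_N=6)); st(robot,"push")
    robot.grip(.35); st(robot,"open")
    p=robot.sense()["tcp_pos"]; robot.move_straight([p[0],p[1],up],vel=.15); st(robot,"up")
E
python3 - <<'E'
from h import *
from plant import robot
release(robot,-.1115,.0016,.2)
robot.grip(.7)
wfin=np.array([.5874,-.355]); 
robot.goto([*wfin,.16],[np.pi,0,np.radians(87.1)]); st(robot)
for n,sd in(("side",(365,251)),("top",(373,190))):
    f=robot.grab_frame(n); cv2.imwrite(f"pics/mid_{n}.png",f["image"][:,:,::-1]); C=cloud(f)
    hsv=cv2.cvtColor(f["image"],cv2.COLOR_RGB2HSV); m=(cv2.inRange(hsv,(105,120,30),(130,255,255))>0)&(C[...,0]>.5)&(C[...,1]>.1)
    p=C[m]; q=p-[*O,0]; c,s=np.cos(YAW),np.sin(YAW); X=c*q[:,0]+s*q[:,1]; Y=-s*q[:,0]+c*q[:,1]
    if len(p)>20: k=np.linalg.lstsq(np.c_[X,Y,np.ones(len(X))],q[:,2],rcond=None)[0]; print(n,len(p),"x",X.min(),X.max(),"y",Y.min(),Y.max(),"z",k[2],"slopes",np.degrees(k[:2]))
    d=np.hypot(C[...,0]-.593,C[...,1]+.243); g=C[(d>.075)&(d<.15)&(C[...,2]>.03)&(C[...,2]<.06)]; print("white fin",len(g),g.mean(0))
a=cv2.imread('pics/mid_top.png')[120:240,180:320];b=cv2.imread('pics/mid_side.png')[120:240,220:360]
cv2.imwrite('pics/c5.png',np.hstack([cv2.resize(x,(400,340),interpolation=2) for x in(a,b)]))
E
```

```text
True
push 16.02 [0.5294 0.0996 0.078 ] [-3.138  0.008  0.852] [-2.3 -0.1  4.6] op 0.125 gf 108.3
open 16.35 [0.5287 0.0997 0.0773] [-3.137  0.009  0.852] [ 0.3 -0.4  0.4] op 0.345 gf 0.0
up 17.32 [0.528  0.0998 0.1992] [-3.137  0.01   0.852] [-0.  -0.6  0.2] op 0.352 gf 0.0
 19.4 [ 0.5883 -0.3534  0.1599] [ 3.141e+00 -1.000e-03  1.522e+00] [0.3 0.6 0.3] op 0.703 gf 0.0
side 335 x -0.05706938992607628 0.06483378490739926 y -0.03327916481842461 0.041596974060520035 z 0.060586290229498636 slopes [-0.54328107  0.00921554]
white fin 77 [ 0.58717026 -0.35477818  0.0420794 ]
top 623 x -0.05752884316394419 0.05952149912535684 y -0.032980336294820924 0.03578667824688131 z 0.06027204775275952 slopes [-0.29752377  0.42182346]
white fin 0 [nan nan nan]<stdin>:12: RuntimeWarning: Mean of empty slice.
  ret = um.true_divide(
```

View pics/c5.png

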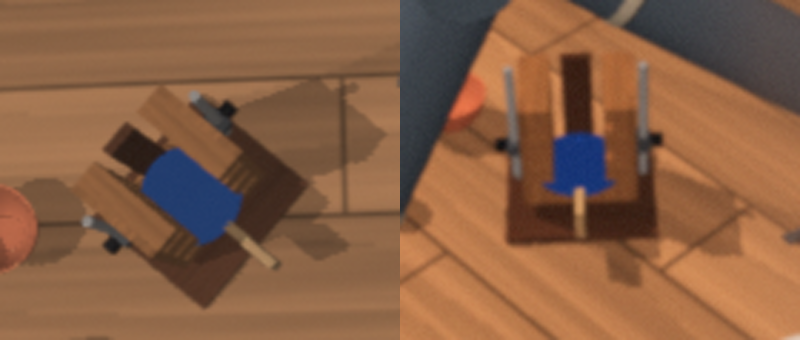

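The picture shows the blue disc in the bottom slot against the dark back stop, with its pull out at about (255,245) in the left half. It is level and let go. Next is the white bat.

```bash
python3 - <<'E'
from h import *
from plant import robot
fin=np.array([.5872,-.355])
robot.move_straight([*fin,.023],vel=.1); st(robot,"down")
robot.grip(0,110); st(robot,"grip"); zg=robot.sense()["tcp_pos"][2]
robot.move_straight([*fin,.225],vel=.15); st(robot,"lift")
robot.goto(rk(-.16-.1125,0.001,.225),[np.pi,0,YAW+np.radians(.2)]); robot.sleep(.2); st(robot,"pre"); print("zg",zg)
held(robot,"white",rk(-.16,0,0)[:2],"pre2")
E
```

```text
down 21.02 [ 0.5876 -0.3554  0.0238] [3.14e+00 1.00e-03 1.52e+00] [ 0.1  0.3 -0.3] op 0.7 gf 0.0
grip 21.52 [ 0.5876 -0.3552  0.0235] [3.141 0.    1.52 ] [-0.3  0.6  2.1] op 0.125 gf 107.4
lift 23.02 [ 0.5868 -0.3545  0.2238] [-3.14e+00 -1.00e-03  1.52e+00] [-0.6  0.3 -0.3] op 0.127 gf 107.1
pre 24.6 [ 0.4241 -0.023   0.2252] [3.141 0.    0.854] [ 0.4 -0.5 -2.1] op 0.12 gf 107.2
zg 0.023488778224544385
top 882 rack-frame centre mm -162.0 -1.0 r 56.1 z at centre 207.3 slope deg x,y [-0.33 -0.01]
side few 1
```

```bash
python3 - <<'E'
from h import *
from plant import robot
r=insert(robot,.1545,.0235,.1125,-.001); print(r)
z=robot.sense()["tcp_pos"][2]
if r and abs(z-.178)<.0025 and abs(r[0]+.1115)<.004:
    release(robot,*r,.28)
    robot.goto([.45,-.2,.35],[np.pi,0,YAW]); st(robot)
    for n in("top","side"):
        f=robot.grab_frame(n); cv2.imwrite(f"pics/end_{n}.png",f["image"][:,:,::-1]); C=cloud(f)
        hsv=cv2.cvtColor(f["image"],cv2.COLOR_RGB2HSV)
        q=C-[*O,0]; c,s=np.cos(YAW),np.sin(YAW); X=c*q[...,0]+s*q[...,1]; Y=-s*q[...,0]+c*q[...,1]
        m=(cv2.inRange(hsv,(0,0,80),(180,70,255))>0)&(abs(X)<.08)&(abs(Y)<.034)&(C[...,2]>.1)&(C[...,2]<.18)
        if m.sum()>20: k=np.linalg.lstsq(np.c_[X[m],Y[m],np.ones(m.sum())],C[m][:,2],rcond=None)[0]; print(n,m.sum(),"x",X[m].min(),X[m].max(),"y",Y[m].min(),Y[m].max(),"z",k[2],"slopes",np.degrees(k[:2]))
    a=cv2.imread('pics/end_top.png')[120:240,180:320];b=cv2.imread('pics/end_side.png')[120:240,220:360]
    cv2.imwrite('pics/c6.png',np.hstack([cv2.resize(x,(400,340),interpolation=2) for x in(a,b)]))
E
```

```text
level 25.25 [ 0.4368 -0.0077  0.1814] [3.141e+00 1.000e-03 8.510e-01] [-0.   0.5 -1. ] op 0.122 gf 107.1
in False 27.4 [0.5156 0.0829 0.1813] [-3.141 -0.     0.851] [ 0.6  0.3 -1.5] op 0.124 gf 107.1
stop True 28.28 [0.5293 0.0992 0.1804] [-3.14   0.005  0.852] [-0.7 -0.  -2.6] op 0.123 gf 107.1
TCP rack x,y -0.1115 0.0015
floor True 28.58 [0.529  0.0991 0.1779] [-3.139  0.005  0.852] [-2.   0.1  3.6] op 0.119 gf 108.2
(np.float64(-0.11150461116596239), np.float64(0.00146283939394741))
True
push 28.85 [0.5295 0.0994 0.1779] [-3.138  0.008  0.852] [-2.1 -1.   3.7] op 0.128 gf 108.1
open 29.18 [0.5286 0.0995 0.1771] [-3.137  0.01   0.852] [-0.1 -0.6 -0.1] op 0.353 gf 0.0
up 30.01 [0.5279 0.0995 0.2791] [-3.136  0.011  0.852] [ 0.6  0.7 -0.8] op 0.348 gf 0.0
 31.22 [ 0.4508 -0.1983  0.3495] [-3.141  0.     0.855] [-0.8  0.7  0. ] op 0.352 gf 0.0
top 798 x -0.07634139035216264 0.06129625372106661 y -0.03379794990361724 0.03397295270835363 z 0.16031666014656182 slopes [-0.05461599  0.73679435]
side 378 x -0.05862258590387862 0.06611246781985107 y -0.03203938607679553 0.03296175238658265 z 0.1606113958667685 slopes [-0.19179818 -0.37665683]
```

View pics/c6.png

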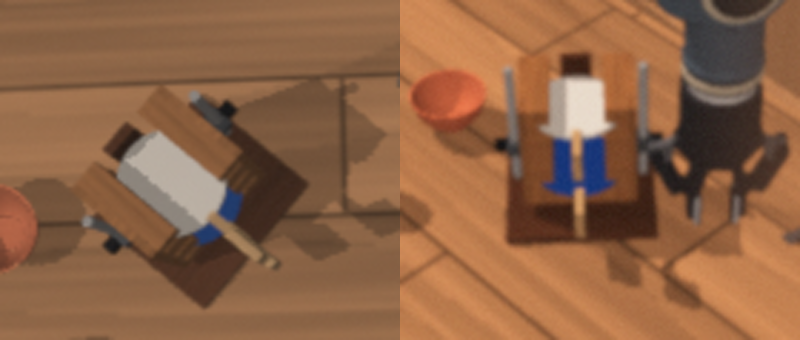

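The white disc is home and level in the top slot, and the blue one is below it in the bottom slot. Both pulls face out, and the gripper is clear of everything.

```bash
python3 -c "
from plant import robot
print(robot.close_job())"
```

```text
the job is handed in; nothing more can be done
None
```

I loaded the blue bat into the bottom slot, then the white bat into the top slot, both level, against the back stop and let go, and handed the job in at about 31 s; the verdict wasn't shown.

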